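Lock the vial rack into its dock through the L-shaped gate

ROBOT

A 6-joint arm with a two-finger parallel gripper is mounted at the origin on the work surface. World frame = base frame: x ahead of the robot, y to its left, z up, the work surface at z = 0. Lengths are in mm, angles in rad, forces in N, time in s.
With the tool pointing down it reaches from about 300 to 875 mm from the base axis. Payload 4.2 kg.
Tool frame: the origin (TCP) lies where the fingers leave the gripper's body, on its centre line; the fingertips stand 73 mm ahead of it and the grasp point (between the pads) lies 54 mm ahead of it; y points along the fingers, z is the direction in which the jaws open and shut, and the axes are right-handed (so a half turn about y gives the same grasp; the last joint's range is limited). The gripper opens to 85 mm and grips with 20 to 120 N. Pads are 22 mm wide; open, the fingers measure 114 mm over their backs; the gripper's body (76 mm by 85 mm) begins 54 mm behind the grasp point. The pads swing forward as they close: fully open they stand 13 mm farther back than shut.
Start: joints at [-1.202, 0.32, 1.565, -0, 1.257, -0.02], TCP at [217.971, -532.092, 303.938] pointing down, gripper open.
Joint ranges: [-3.11, 3.11], [-0.84, 2.01], [0.21, 2.61], [-1.34, 4.49], [0.05, 2.63], [-2.56, 2.56]. Speed limits (rad/s): [2.57, 2.57, 3.14, 3.14, 3.14, 3.14].

INTERFACE

Orientations are given as a unit quaternion [x, y, z, w].
In Python, from rig import env, planner, sense, viewer gives the robot as it stands. Calls block until the motion is done:
- env.move_ptp(position, orientation): joint-space move of the TCP to a pose.
- env.servo_line(position, rate=150, frame=None): straight line of the TCP; frame=None keeps the orientation; rate is the mean speed in mm/s.
- env.goto_joints(angles): joint-space move.
- env.open_jaws() and env.grab(grip_force=None): open the fingers fully, or close them until they stop; grip_force is the grip in N (None keeps the last).
- env.sleep(seconds).
- planner.inverse_kinematics(position, orientation): joint angles nearest the present ones, or None.
- sense(): the state.
- viewer.get_image(name): name is "side" or "top" or "wrist"; returns (picture, depth): 420x560x3 uint8, blue, green, red; 420x560 float32, mm along the optical axis (not along the pixel's ray), 0 where there is no reading.
- viewer.get_calibration(name): a dict with "fx", "fy", "cx", "cy" (pixels), "k1" (the pictures are not rectified: a ray, as slopes to the right and down, at radius r is drawn at 1 + k1 r^2 times it, then the intrinsics apply), "position" and "attitude" of the camera in the world. Camera axes: x right, y down, z forward; pixel columns grow to the right and rows downward; lengths in mm; the calibration is good to about 2 mm. A picture is of the moment at which its call begins: read the wrist's pose just before it. get_calibration takes no time and is no camera call; for the wrist camera it gives the pose at the moment of the call.
A pose or a line that the arm cannot do raises env.IKError and nothing moves.
- env.finish_job(): hands the job in, once; it reports no verdict.
The state is a dict: "clock": time; "joint_positions": joint angles; "joint_velocities": joint speeds; "joint_torque": joint torques, N m; "tcp_pos": TCP position; "orientation": TCP orientation; "contact_force": force on the tool from outside, world axes, zero at the start; "torque": the same for the moment, N m; "grip_width": finger opening in mm.
Only numpy, scipy, OpenCV 4.12 (cv2) and the standard library are available. Lean on these libraries where they do the work, as an engineer would, in place of code of your own. Each camera call takes 0.05 s, during which the arm holds its last target.

TASK

Lock the blue vial rack into its dock: with closed fingertips, gently push the purple-knobbed locking pin along the long leg of the L-shaped slot to the corner, then push it sideways along the short leg, towards the rack, fully home against the end of the slot, and take the hand away. Only push the pin, never pinch or lift it, and leave the vials, bottles and other things around the dock standing where they are.

Things in the scene. Friction and masses are not known exactly. Their poses are not given: they have to be found in the camera images.
- dock: fixed dock on a dark base plate, x -85 to 85, y -112 to 122 mm, 4 thick; origin on the bench, z up, turned with the dock. -y half: light grey gate plate (x -78 to 78, y -105 to -13, top 22 above the bench) with the 21 mm wide L-slot. +y half: blue rack (x -78 to 78, y -11 to 116, top 20 above the bench), its vials' tops 51 above the bench
- pin_knob (a point): centre of the pin's knob, 42 mm above the bench: upright purple cylinder, 26 mm diameter, from 27 to 57 mm above the bench, standing on the steel clamp disc. Push it here. The pin starts in the first 30 mm of the long leg
- slot_start (a point): knob-centre position with the pin at the start of the long leg, orange dot beside it (dock x -45, y -75, 42 mm above the bench; fixed to the dock). The long leg runs straight along the dock's +x to the corner
- slot_corner (a point): knob-centre position with the pin in the slot's corner (dock x 43.5, y -75, 42 mm above the bench; fixed to the dock); the long leg's end wall stops the pin 1.5 mm beyond. From here the short leg runs along the dock's +y, square to the long leg, towards the rack
- slot_end (a point): knob-centre position with the pin fully home at the locked end of the short leg, against the slot's end wall, green dot beside it (dock x 43.5, y -30, 42 mm above the bench; fixed to the dock). Here the disc overlaps the rack's lip
- vial0: loose glass vial, 21 mm diameter, 44 mm tall, purple cap, standing upright on the bench close to the dock; leave alone; origin at the centre of its underside, z up
- vial1: loose glass vial, 21 mm diameter, 44 mm tall, purple cap, standing upright on the bench close to the dock; leave alone; origin at the centre of its underside, z up
- vial2: loose glass vial, 21 mm diameter, 44 mm tall, purple cap, standing upright on the bench close to the dock; leave alone; origin at the centre of its underside, z up
- amber: amber glass bottle with white cap, 52 mm diameter, 100 mm tall, standing to the robot's right; leave alone; origin at the centre of its underside
- jar: white jar with blue cap, 64 mm diameter, 70 mm tall, standing to the robot's right; leave alone; origin at the centre of its underside
- beaker: clear beaker, 68 mm diameter, 85 mm tall, standing to the robot's left; leave alone; origin at the centre of its underside
- timer: flat white plastic timer, 60 x 75 x 22 mm, lying to the robot's right; leave alone; origin at the centre of its underside
- pin: the whole loose locking pin, 0.2 to 0.35 kg; origin on its axis under the clamp disc (54 mm diameter, 5 thick, sliding on the gate plate, top 27 mm above the bench); yaw means nothing. An 18 mm stem runs through the slot to a wider foot, so it is captive: 1.5 mm play to each side, 3 mm up. No spring; slides with 1 to 3 N and stays where it is left
Mind the look-alikes: they are no part of the job. What is shaped like the pin but pink or red is not meant.

How it is judged:
By the outcome, as a careful person would: the job done as asked, in the order asked, and still so for the second after the job is handed in, with the robot touching nothing.
It also fails if it takes over 48 s, if anything falls off the work surface, if the arm or the gripper's body presses on something with over 40 N, if the wrist force passes 120 N, or if a joint passes its speed limit or range.

## Working session

There is one attempt and no reset: what is moved stays moved. The work goes in short steps, each a Python script; the robot and the scene stay as the last script left them, time stands still between calls to the robot, and variables do not carry over. Pictures are saved under pics/ and viewed, and the job is handed in when it is done.

```bash
mkdir -p pics; ls
python3 - <<'E'
from rig import env, planner, sense, viewer
import cv2
for n in ("top","side"):
    p,d=viewer.get_image(n); cv2.imwrite(f"pics/{n}0.png",p); c=viewer.get_calibration(n); print(n,c)
s=sense();print(s['clock'],s['tcp_pos'],s['orientation'],s['grip_width'],s['contact_force'])
E
```

```text
pics
top {'fx': 495.4163410454722, 'fy': 495.4163410454722, 'cx': 277.6978252469527, 'cy': 211.13347410062215, 'k1': 0.015911746518694193, 'position': array([ 357.07869571,   25.8702353 , 1433.62525515]), 'attitude': array([-0.70263185,  0.70912155, -0.04219803,  0.04091998])}
side {'fx': 512.5112589230715, 'fy': 512.5112589230715, 'cx': 278.3135885885413, 'cy': 210.45888643845547, 'k1': -0.04739347653107117, 'position': array([ -86.96379633,  611.27573488, 1027.68555252]), 'attitude': array([-0.36889293,  0.8602365 , -0.32689303,  0.13058378])}
0.1 [ 217.86101681 -531.7980538   303.15371216] [-0.1366767   0.69435307 -0.69322606  0.13649515] 85.61424821511673 [ 0.31785715 -0.08422634  0.51904887]
```

View pics/top0.png

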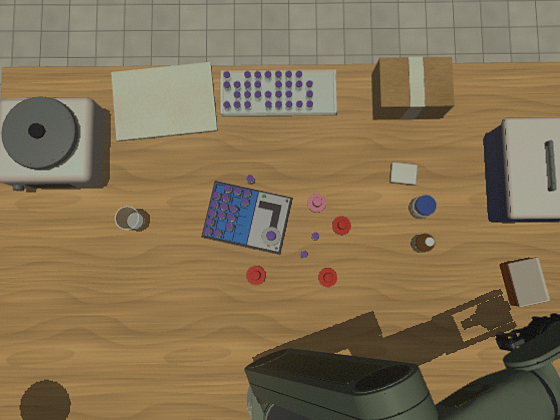

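View pics/side0.png

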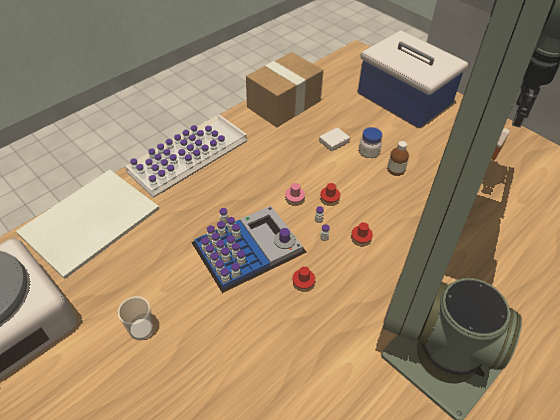

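```bash
cat > h.py <<'E'
import numpy as np, cv2
from scipy.spatial.transform import Rotation as R
def ray(c,uv):
    x=np.array([(uv[0]-c['cx'])/c['fx'],(uv[1]-c['cy'])/c['fy']]); u=x.copy()
    for _ in range(20): u=x/(1+c['k1']*(u@u))
    return R.from_quat(c['attitude']).apply([u[0],u[1],1.])
def at_z(c,uv,z):
    d=ray(c,uv);p=np.array(c['position']); return p+d*(z-p[2])/d[2]
def proj(c,P):
    q=R.from_quat(c['attitude']).inv().apply(np.array(P)-c['position']);u=q[:2]/q[2]
    u=u*(1+c['k1']*(u@u)); return np.array([c['cx']+c['fx']*u[0],c['cy']+c['fy']*u[1]])
def crop(p,x0,y0,x1,y1,k,fn):
    cv2.imwrite(fn,cv2.resize(p[y0:y1,x0:x1],None,fx=k,fy=k,interpolation=cv2.INTER_CUBIC))
E
python3 - <<'E'
import cv2
from h import *
crop(cv2.imread('pics/top0.png'),195,165,355,285,5,'pics/topc.png')
crop(cv2.imread('pics/side0.png'),185,175,385,295,4,'pics/sidec.png')
E
```

```text
(no output)
```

View pics/topc.png

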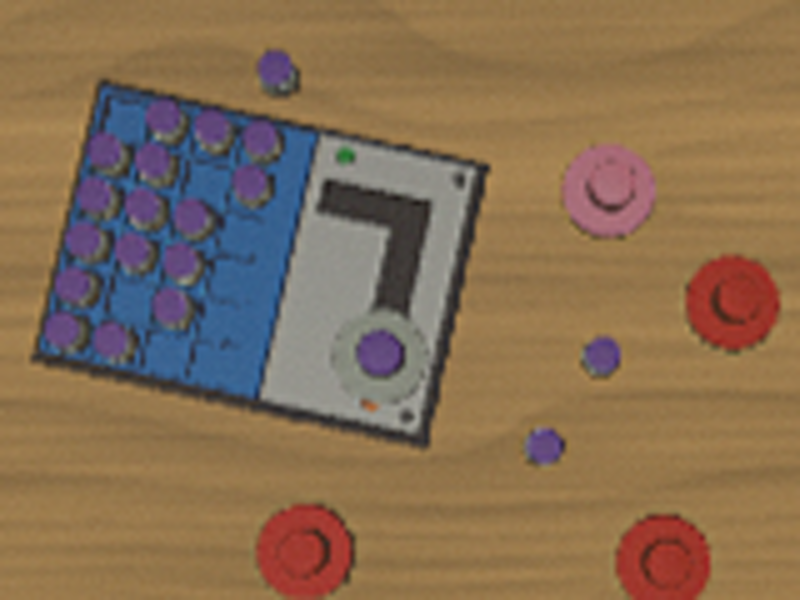

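View pics/sidec.png

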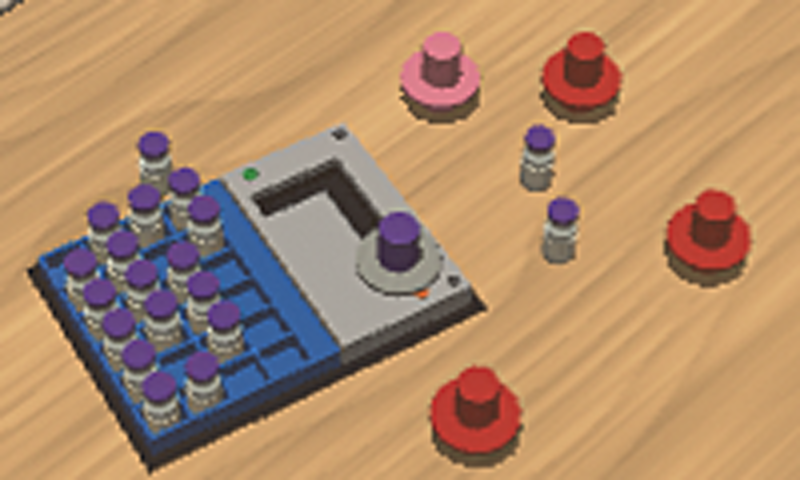

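```bash
cat > fit.py <<'E'
from h import *
from rig import viewer,sense
from scipy.optimize import least_squares
ct=viewer.get_calibration('top');cs=viewer.get_calibration('side')
T=lambda a:(195+(a[0]+.5)/5-.5,165+(a[1]+.5)/5-.5)
S=lambda a:(185+(a[0]+.5)/4-.5,175+(a[1]+.5)/4-.5)
pt=[((85,122,4),(103,80)),((85,-112,4),(488,165)),((-85,-112,4),(425,447)),((-85,122,4),(35,360)),((54,-85.5,22),(432,200)),((54,-21,22),(322,178))]
ps=[((85,122,4),(32,268)),((-85,-112,4),(486,306)),((-85,122,4),(150,472)),((54,-85.5,22),(341,158)),((54,-21,22),(250,197))]
def D(q,P):
    c,s=np.cos(q[2]),np.sin(q[2]);return np.array([q[0]+c*P[0]-s*P[1],q[1]+s*P[0]+c*P[1],P[2]])
for nm,A in (('top',[(ct,T,pt)]),('side',[(cs,S,ps)]),('both',[(ct,T,pt),(cs,S,ps)])):
    f=lambda q:np.concatenate([proj(c,D(q,P))-F(a) for c,F,L in A for P,a in L])
    r=least_squares(f,[400,50,-.2],loss='soft_l1');print(nm,r.x,np.round(f(r.x),1))
q=r.x
for z,n,uv in ((57,'top',T((381,352))),(57,'side',S((399,224)))):
    c=ct if n=='top' else cs
    p=at_z(c,uv,z);d=p[:2]-q[:2];co,s=np.cos(q[2]),np.sin(q[2]);print(n,'knob',p,'dock',co*d[0]+s*d[1],-s*d[0]+co*d[1])
for m in((275,66),(603,353),(544,443)):
    p=at_z(ct,T(m),44);d=p[:2]-q[:2];print('vial',p,'dock',co*d[0]+s*d[1],-s*d[0]+co*d[1])
print('start,corner,end',[D(q,P).round(1) for P in((-45,-75,42),(43.5,-75,42),(43.5,-30,42))])
E
python3 fit.py
```

```text
top [508.64745114 107.31712672  31.18882605] [-0.9 -0.4  0.3 -0.3  0.3  0.4 -0.9  0.2  0.4  0.2  0.5 -0.2]
side [ 5.09382190e+02  1.09325683e+02 -2.30563109e-01] [-0.8  0.3  0.6  0.4  0.1 -0.6 -0.4  0.   0.4 -0.2]
both [509.06175564 108.34244807  18.62022223] [-1.1 -0.7 -0.  -0.4 -0.1  0.3 -1.3 -0.   0.   0.2  0.1 -0.3 -0.4  0.2
  0.9  0.2  0.6 -0.8 -0.1 -0.1  0.8 -0.3]
top knob [453.04510174  42.43044025  57.        ] dock -39.56633892713725 -76.92049864972186
side knob [457.11376751  44.32431014  57.        ] dock -36.03472962701092 -74.15128937712666
vial [617.53436615 101.68401257  44.        ] dock 107.14624315069369 18.174833503967953
vial [452.2503221  -82.09053487  44.        ] dock -12.033117328544051 -198.3619521468134
vial [402.16948395 -48.17628777  44.        ] dock -68.51242509355578 -176.7204572854567
start,corner,end [array([448.2,  45.5,  42. ]), array([534.4,  25.4,  42. ]), array([544.6,  69.2,  42. ])]
```

```bash
cat >> h.py <<'E'
Q=np.array([509.06,108.34,-0.2293])
def D(P,q=None):
    q=Q if q is None else q
    c,s=np.cos(q[2]),np.sin(q[2]);return np.array([q[0]+c*P[0]-s*P[1],q[1]+s*P[0]+c*P[1],P[2]])
def inv(p,q=None):
    q=Q if q is None else q
    d=np.array(p)[:2]-q[:2];c,s=np.cos(q[2]),np.sin(q[2]);return np.array([c*d[0]+s*d[1],-s*d[0]+c*d[1]])
def ori(jaw):  # jaw direction yaw in world
    z=np.array([np.cos(jaw),np.sin(jaw),0]);y=np.array([0,0,-1.]);x=np.cross(y,z)
    return R.from_matrix(np.c_[x,y,z]).as_quat()
E
python3 - <<'E'
from h import *
from rig import env,planner,sense,viewer
print(R.from_quat(sense()['orientation']).as_matrix().round(2))
for k in range(4):
    o=ori(Q[2]+k*np.pi/2)
    for P in((-75,-75,106),(43.5,-110,106),(0,-60,330)):
        j=planner.inverse_kinematics(D(P),o);print(k,P,None if j is None else np.round(j,2))
c=viewer.get_calibration('wrist');s=sense();M=R.from_quat(s['orientation']).inv();print(M.apply(c['position']-s['tcp_pos']),(M*R.from_quat(c['attitude'])).as_matrix().round(2))
E
```

```text
[[-0.93 -0.    0.38]
 [-0.38  0.   -0.93]
 [-0.   -1.   -0.  ]]
0 (-75, -75, 106) [ 0.1   0.33  2.17 -0.    0.64  0.33]
0 (43.5, -110, 106) [-0.04  0.45  1.93 -0.    0.76  0.19]
0 (0, -60, 330) [ 0.08  0.18  1.69 -0.    1.27  0.31]
1 (-75, -75, 106) [ 0.1   0.33  2.17 -0.    0.64 -1.24]
1 (43.5, -110, 106) [-0.04  0.45  1.93 -0.    0.76 -1.38]
1 (0, -60, 330) [ 0.08  0.18  1.69 -0.    1.27 -1.26]
2 (-75, -75, 106) None
2 (43.5, -110, 106) None
2 (0, -60, 330) None
3 (-75, -75, 106) [ 0.1   0.33  2.17 -0.    0.64  1.9 ]
3 (43.5, -110, 106) [-0.04  0.45  1.93 -0.    0.76  1.76]
3 (0, -60, 330) [0.08 0.18 1.69 0.   1.27 1.88]
[-68.96772385 -70.88962207  -0.45301345] [[-0.    0.96  0.27]
 [-0.   -0.27  0.96]
 [ 1.    0.    0.  ]]
```

Run:
```python
from h import *
from rig import env,planner,sense,viewer
env.grab(20)
env.move_ptp(D((-10,-60,300)),ori(Q[2]))
c=viewer.get_calibration('wrist');p,d=viewer.get_image('wrist')
cv2.imwrite('pics/w1.png',p);np.save('w1.npy',d)
import pickle;pickle.dump(c,open('w1.pkl','wb'))
s=sense();print(s['clock'],s['tcp_pos'],s['grip_width'],s['contact_force'])
q=p.copy()
for P in((-45,-75,27),(43.5,-75,22),(43.5,-30,22),(54,-85.5,22),(54,-21,22),(-85,-112,4),(85,-112,4)):
    u=proj(c,D(P));print(P,u);cv2.drawMarker(q,tuple(int(round(x)) for x in u),(0,255,255),0,10)
cv2.imwrite('pics/w1m.png',q)
```

```text
3.2083 [485.85332491  51.5060401  299.97803501] 0.5081444043380072 [-0.41335375 -0.67677684  0.47244377]
(-45, -75, 27) [250.41249367 202.2767799 ]
(43.5, -75, 22) [332.48996296 201.15775733]
(43.5, -30, 22) [334.17408078 159.34674059]
(54, -85.5, 22) [341.72369331 210.50559693]
(54, -21, 22) [344.62159821 150.62379901]
(-85, -112, 4) [218.90834927 228.48515078]
(85, -112, 4) [364.64269454 228.42123272]
```

View pics/w1m.png

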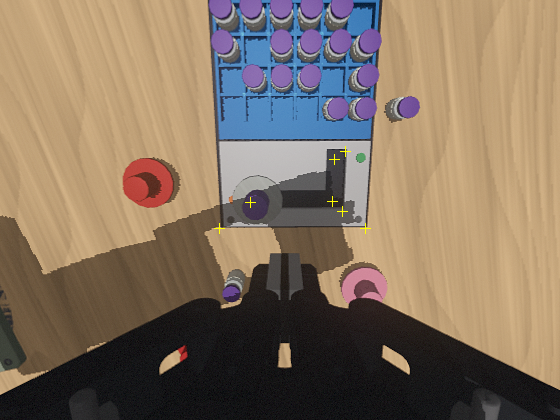

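Run:
```python
from h import *
p=cv2.imread('pics/w1.png');p=cv2.convertScaleAbs(p,alpha=1.5,beta=20)
crop(p,205,130,385,240,4.4444,'pics/w1c.png')
```

```text
(no output)
```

View pics/w1c.png

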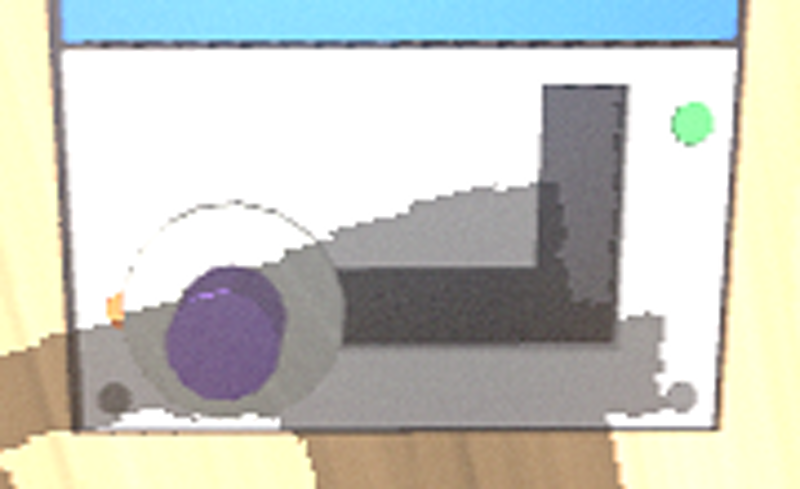

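Run:
```python
from h import *
import pickle
from scipy.optimize import least_squares
c=pickle.load(open('w1.pkl','rb'));k=4.4444
W=lambda a:np.array((205+(a[0]+.5)/k-.5,130+(a[1]+.5)/k-.5))
L=[((33,-21,22),(541,85)),((54,-21,22),(629,85)),((54,-85.5,22),(614,343)),((33,-64.5,22),(538,267)),((-78,-13,22),(62,46)),((78,-105,22),(720,430)),((-78,-105,22),(77,430)),((78,-13,22),(738,46))]
f=lambda q:np.concatenate([proj(c,D(P,q))-W(a) for P,a in L])
r=least_squares(f,Q,x_scale=[1,1,.01]);print(r.x,f(r.x).round(1))
for z,a in((57,(224,345)),(27,(235,310))):print(inv(at_z(c,W(a),z),r.x),inv(at_z(c,W(a),z)))
```

```text
[ 5.11375374e+02  1.10198865e+02 -2.27596113e-01] [-0.  -0.4  0.4 -0.5  0.9  1.6 -0.7 -0.2  0.4  0.7 -2.1 -1.   1.6 -0.7
 -0.5  0.3]
[-39.46248764 -74.99783674] [-37.5023837  -72.72848219]
[-39.32224744 -74.07541541] [-37.3637154  -71.80582325]
```

```bash
sed -i 's/^Q=.*/Q=np.array([510.8,109.7,-0.228])/' h.py
cat >> h.py <<'E'
from rig import env,planner,sense,viewer
def st(tag=''):
    s=sense();c,n=np.cos(Q[2]),np.sin(Q[2]);f=s['contact_force']
    F=np.array([c*f[0]+n*f[1],-n*f[0]+c*f[1],f[2]]);x=inv(s['tcp_pos'])
    print(tag,'t%.1f'%s['clock'],'dock',x.round(1),'z%.1f'%s['tcp_pos'][2],'F',F.round(1));return x,F
E
python3 - <<'E'
from h import *
env.move_ptp(D((-80,-75,160)),ori(Q[2]));st()
env.servo_line(D((-80,-75,107)),60);env.sleep(.2);x,F0=st()
for X in np.arange(-77,-55,1.5):
    env.servo_line(D((X,-75,107)),20);x,F=st()
    if abs(F[0]-F0[0])>1.: break
p,d=viewer.get_image('wrist');cv2.imwrite('pics/w2.png',p)
E
```

```text
t3.9 dock [-78.3 -74.7] z160.9 F [0.7 0.5 1.1]
 t5.1 dock [-79.9 -74.9] z107.3 F [-0.1 -0.7  0.4]
 t5.4 dock [-76.7 -75. ] z107.1 F [-0.3 -0.1 -0. ]
 t5.7 dock [-75.4 -75. ] z107.0 F [0.2 0.2 0. ]
 t5.9 dock [-73.9 -75. ] z107.0 F [-0.5 -0.5  0.5]
 t6.2 dock [-72.4 -75. ] z107.0 F [ 0.1 -0.1  0.4]
 t6.4 dock [-70.9 -75. ] z107.0 F [0.3 0.1 0.2]
 t6.7 dock [-69.4 -75. ] z107.0 F [-0.2 -0.   0.4]
 t6.9 dock [-67.9 -75. ] z107.0 F [0.3 0.4 0.3]
 t7.2 dock [-66.6 -75. ] z106.9 F [-1.  -0.6 -0.2]
 t7.4 dock [-65.2 -75.1] z106.9 F [-0.6 -0.2  0.4]
 t7.7 dock [-63.4 -75. ] z107.0 F [-1.3  0.1 -0.5]
```

View pics/w2.png

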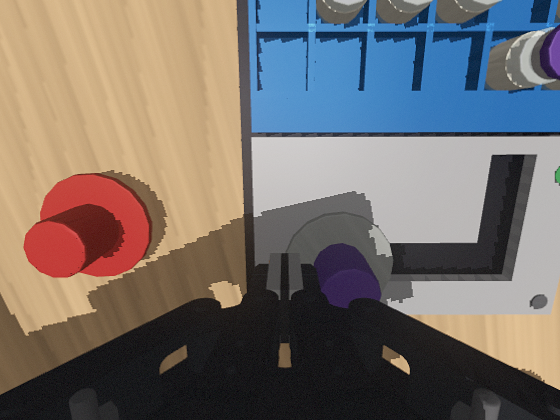

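Run:
```python
from h import *
for X in (-50,-35,-20,-5,5,10,12,14,15,16,17):
    env.servo_line(D((X,-75,107)),40 if X<6 else 20);x,F=st()
    if np.hypot(F[0],F[1])>7: print('stop');break
env.sleep(.2);st()
p,d=viewer.get_image('wrist');cv2.imwrite('pics/w3.png',p)
```

```text
t8.2 dock [-49.3 -74.9] z107.1 F [-0.7  0.3 -0.1]
 t8.7 dock [-34.5 -75. ] z107.0 F [ 0.6 -0.3 -0.1]
 t9.3 dock [-19.5 -75. ] z107.0 F [-0.8  0.1 -0.9]
 t9.8 dock [ -4.5 -75. ] z107.0 F [ 1.3 -0.3  0.2]
 t10.2 dock [  5.6 -74.9] z107.0 F [ 0.7 -0.6 -0.7]
 t10.6 dock [ 10.2 -75. ] z107.0 F [-0.7  0.5 -0.7]
 t10.8 dock [ 12.1 -75. ] z107.0 F [-0.9  0.2  0.5]
 t11.1 dock [ 14.2 -75. ] z107.0 F [-2.   0.8 -0.3]
 t11.3 dock [ 15.1 -75. ] z107.0 F [-0.3  0.4 -0.2]
 t11.6 dock [ 16.1 -75. ] z107.0 F [-1.4 -0.2  1. ]
 t11.8 dock [ 17.1 -75. ] z107.0 F [-0.2 -0.6 -0.2]
 t12.0 dock [ 17.1 -75. ] z107.0 F [-0.3 -0.2 -0.7]
```

View pics/w3.png

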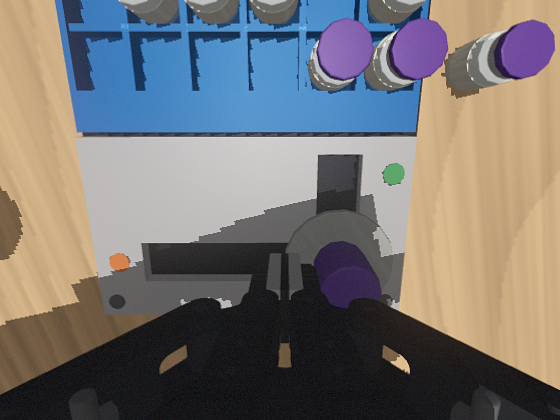

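Run:
```python
from h import *
env.servo_line(D((8,-75,107)),40)
env.servo_line(D((8,-75,150)),100)
env.servo_line(D((20,-114,150)),100)
env.servo_line(D((44,-114,150)),100)
p,d=viewer.get_image('wrist');cv2.imwrite('pics/w4.png',p)
import pickle;c=viewer.get_calibration('wrist');pickle.dump(c,open('w4.pkl','wb'))
st()
```

```text
t14.0 dock [  43.4 -113.8] z149.7 F [-0.  -1.   0.7]
```

View pics/w4.png

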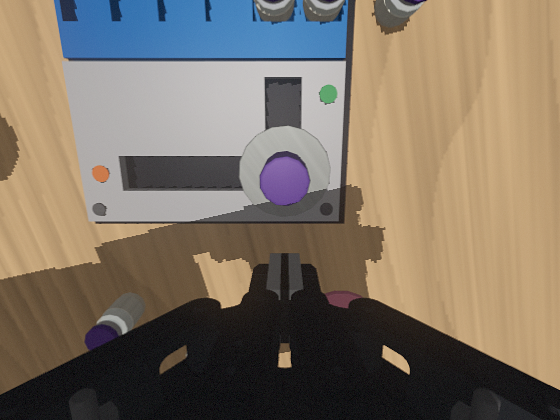

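Run:
```python
from h import *
import pickle
c=pickle.load(open('w4.pkl','rb'));print('knob',inv(at_z(c,(285,180),57)))
ct=viewer.get_calibration('top');T=lambda a:(195+(a[0]+.5)/5-.5,165+(a[1]+.5)/5-.5)
print('pink',inv(at_z(ct,T((611,183)),57)),'vials',[inv(at_z(ct,T(m),44)).round() for m in((603,353),(544,443),(275,66))])
```

```text
knob [ 44.25579312 -73.02945625]
pink [  79.57779102 -183.77266786] vials [array([ -14., -200.]), array([ -70., -178.]), array([106.,  16.])]
```

Pink is 35 mm or more away in the plan view and the hand body stays above it, so I'm descending and pushing the short leg.

Run:
```python
from h import *
env.servo_line(D((44,-114,107)),60);env.sleep(.2);x,F0=st()
hit=0
for Y in np.arange(-108,-90,1.5):
    env.servo_line(D((44,Y,107)),25);x,F=st()
    hit=hit+1 if F[1]-F0[1]<-1 else 0
    if F[1]-F0[1]<-2 or hit>1: break
p,d=viewer.get_image('wrist');cv2.imwrite('pics/w5.png',p)
```

```text
t15.1 dock [  44.2 -114. ] z107.4 F [-0.4 -0.5 -1.2]
 t15.5 dock [  44.  -107.8] z107.0 F [-0.4 -0.4 -0.9]
 t15.8 dock [  44.  -106.4] z107.0 F [-0.5 -0.4 -0.3]
 t16.0 dock [  44.  -104.9] z107.0 F [-0.4 -0.6 -0.5]
 t16.2 dock [  44.  -103.4] z107.0 F [ 0.4 -0.  -0.4]
 t16.5 dock [  44.  -101.9] z107.0 F [-0.2 -0.6  1.1]
 t16.8 dock [  44.  -100.4] z107.0 F [0.6 1.  0.3]
 t17.0 dock [ 44.  -98.9] z107.0 F [ 1.4 -0.1  0.4]
 t17.2 dock [ 43.9 -97.5] z107.0 F [-0.8 -1.4  0.1]
 t17.5 dock [ 43.9 -96. ] z107.0 F [-0.4 -0.1  0.6]
 t17.8 dock [ 44.  -94.4] z107.0 F [-1.2 -1.5 -0.4]
 t18.0 dock [ 44.  -92.9] z107.0 F [-1.3 -0.4 -0.1]
 t18.2 dock [ 44.  -91.3] z107.0 F [-0.7 -0.9 -0.2]
```

View pics/w5.png

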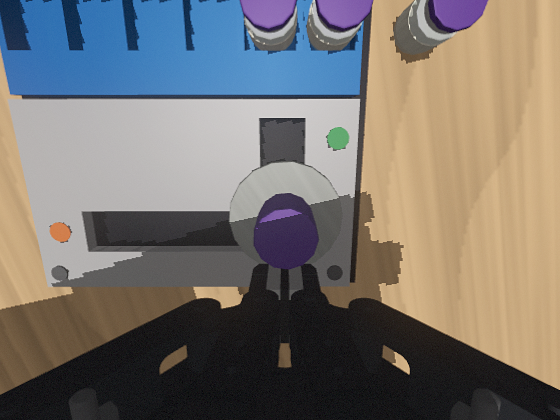

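Run:
```python
from h import *
for Y in list(np.arange(-84,-60,8))+list(np.arange(-60,-44,1.)):
    env.servo_line(D((44,Y,107)),40 if Y<-62 else 15);env.sleep(.05);x,F=st()
    if np.hypot(F[0],F[1])>8: print('stop');break
p,d=viewer.get_image('wrist');cv2.imwrite('pics/w6.png',p)
```

```text
t18.7 dock [ 44.2 -83.6] z107.1 F [-0.4  0.5  0. ]
 t19.1 dock [ 44.1 -75.7] z107.0 F [ 0.6  0.5 -0.4]
 t19.5 dock [ 44.1 -67.7] z107.0 F [ 0.4  0.1 -0.5]
 t20.2 dock [ 44.  -59.8] z107.0 F [-1.  -0.7  0.9]
 t20.5 dock [ 44. -59.] z107.0 F [-0.3 -0.9 -0.6]
 t20.8 dock [ 44. -58.] z107.0 F [ 0.2 -1.3 -0.7]
 t21.1 dock [ 44.  -56.9] z107.0 F [-0.4 -0.5  0.6]
 t21.4 dock [ 44.  -55.9] z107.0 F [-0.4 -1.3 -0.1]
 t21.7 dock [ 44.  -54.9] z107.0 F [-0.  -0.6 -0.1]
 t22.0 dock [ 44.  -54.2] z107.1 F [-1.1 -3.8  2.4]
 t22.3 dock [ 44.  -53.9] z107.3 F [-0.7 -7.4  2.9]
 t22.6 dock [ 44.  -53.5] z107.5 F [ 0.6 -9.3  5.4]
stop
```

View pics/w6.png

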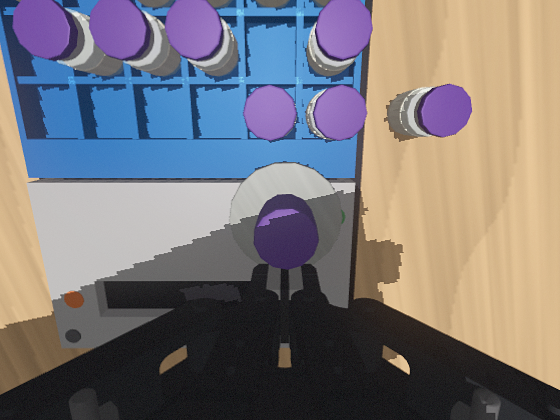

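Run:
```python
from h import *
env.servo_line(D((44,-85,107)),40);st()
env.servo_line(D((44,-85,170)),100)
env.servo_line(D((30,-90,280)),150);env.sleep(.2);st()
p,d=viewer.get_image('wrist');cv2.imwrite('pics/w7.png',p);c=viewer.get_calibration('wrist')
import pickle;pickle.dump(c,open('w7.pkl','wb'))
p,d=viewer.get_image('side');crop(p,185,175,385,295,4,'pics/side7.png')
```

```text
t23.6 dock [ 44.  -84.9] z107.0 F [-0.7 -0.1 -0.7]
 t25.5 dock [ 29.8 -90.1] z279.0 F [-0.1 -0.5 -0.5]
```

View pics/w7.png

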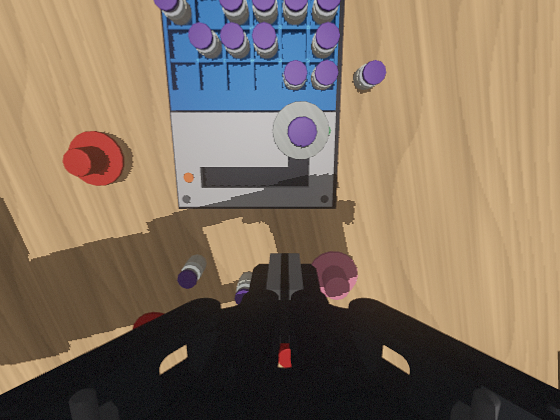

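View pics/side7.png

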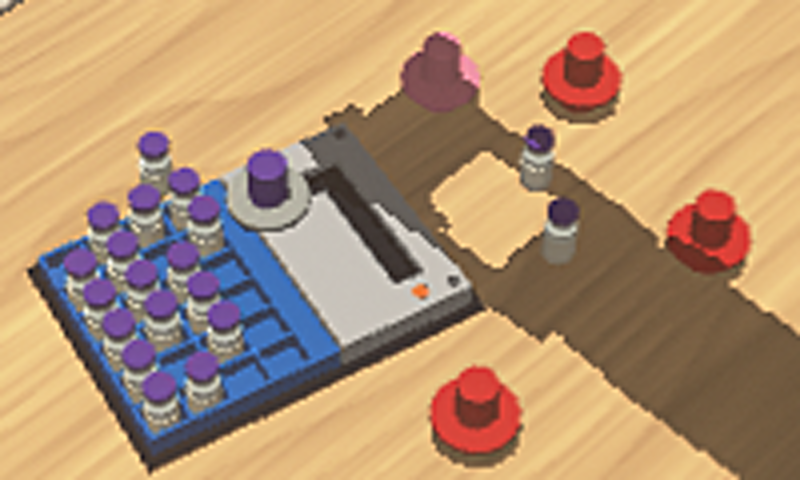

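Run:
```python
from h import *
import pickle
c=pickle.load(open('w7.pkl','rb'));print('knob',inv(at_z(c,(302,131),57)),'disc',inv(at_z(c,(301,130),27)))
print('pred px', proj(c,D((43.5,-30,57))))
print(proj(c,D((78,-105,22))),proj(c,D((-78,-105,22))),'gate corners')
```

```text
knob [ 45.46178205 -29.10909533] disc [ 46.04073689 -29.01684626]
pred px [299.70441395 132.06512248]
[330.89950124 206.4553413 ] [178.498983   206.28084453] gate corners
```

The knob measures at dock (45.5, −29.1) against a target of (43.5, −30), so it's home within the 2 mm calibration error. The push also met the end wall where expected, and I'm handing in.

Run:
```python
from rig import env
env.finish_job()
```

```text
the job is handed in; nothing more can be done
```

The locking pin is home at the locked end of the slot, and I handed the job in at about 26 s of the 48 s allowed. With closed fingertips I pushed the purple knob about 83 mm along the long leg to the corner. Then I backed off, went round to the other side and pushed it along the short leg. I stopped when the end wall pushed back with about 9 N, then pulled the hand clear.

**Last checks:**
- **End wall:** the force rose with the tool at dock y about −54, which is where I had calculated it would.
- **Pin position:** the final wrist picture put the knob at dock (45.5, −29.1). The locked position is (43.5, −30). The 2 mm difference in x is slightly more than the slot's 1.5 mm play, but it is within the 2 mm calibration error.
- **Disc:** it overlaps the rack's lip.
- **Surroundings:** the three loose vials, the rack's vials and the pink and red look-alikes stand where they were. I did not picture the amber bottle, jar, beaker and timer again; the hand passed near the amber bottle and jar only on the way in, with its tips about 230 mm up.

No checks failed. The contact force was noisy, about 1 N either way, so first contact with the pin was only roughly timed on both legs.

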